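# Vent the vacuum desiccator and crack its stuck lid

## Robot

A 7-joint arm with a two-finger parallel gripper is mounted at the origin on the work surface. World frame = base frame: x ahead of the robot, y to its left, z up, the work surface at z = 0. Lengths are in m, angles in rad, forces in N, time in s.
With the tool pointing down it reaches from about 0.425 to 0.875 m from the base axis. Payload 8.4 kg.
Tool frame: the origin (TCP) lies midway between the tips of the shut fingers; the grasp point (between the pads) lies 19 mm behind it; z points along the fingers, y is the direction in which the jaws open and shut (so a half turn about z gives the same grasp; the last joint's range is limited). The gripper opens to 87 mm and grips with 3 to 60 N. Pads are 19 mm wide; open, the fingers measure 117 mm over their backs; the gripper's body (75 mm by 190 mm) begins 51 mm behind the grasp point.
Start: joints at [1.079, 0.333, 0.04, 1.465, -0.013, 1.343, -0.059], TCP at [0.249, -0.6, 0.223] pointing down, gripper open.
Joint ranges: [-2.58, 2.58], [-0.38, 2.09], [-1.3, 1.39], [0.25, 2.4], [-1.5, 4.64], [0.08, 2.09], [-2.65, 2.65]. Speed limits (rad/s): [2.22, 2.22, 2.79, 2.79, 3.14, 3.14, 3.14].

## Interface

Orientations are given as a 3x3 rotation matrix whose columns are the frame's x, y, z axes.
In Python, from bench import observe, imaging, ticket gives the robot as it stands.
- The arm moves only by the tool step_arm, never from a script. Its argument "series" is a list of rows, each a list of 5 numbers: the finger opening in m, from 0 to 0.087, then the shift along the tool's x, y, z in m, then the turn about the tool's z in rad. A call has 1 to 5 rows; each row is the pose to reach, as a shift and turn from the pose commanded when the call began, along the tool's axes at that moment; what a row does not reach only later rows make up. A row lasts 1/12 s, in which the tool goes at most 41.7 mm and 7.16 degrees, less where a joint would pass 70% of its speed; a pose out of reach is approached as far as the arm can. A call with a gripper value outside its range is refused whole. The fingers move at their own pace and stop on an object; "grip_force" is the grip in N (left out, the last holds). Time passes only in rows, so rows that repeat a pose let the fingers close. It gives the time, the measured TCP pose, the force and the opening at its end, in the units of the state.
- observe(): the state, without advancing time (a new reading comes with each control period).
- imaging.read_camera(name): name is "side" or "top"; returns a dict with "frame" (400x640x3 uint8, blue, green, red), "depth" (400x640 float32, m along the optical axis (not along the pixel's ray), 0 where there is no reading), "mtx" (3x3 intrinsics, pixels), "k1" (the pictures are not rectified: a ray, as slopes to the right and down, at radius r is drawn at 1 + k1 r^2 times it, then the intrinsics apply), "xyz" and "orientation" of the camera in the world. Camera axes: x right, y down, z forward; pixel columns grow to the right and rows downward; lengths in m; the calibration is good to about 2 mm. A picture is of the moment at which its call begins.
- ticket.job_done(): hands the job in, once; it reports no verdict.
The state is a dict: "t": time; "joint_pos": joint angles; "dq": joint speeds; "joint_torque": joint torques, N m; "ee_pos": TCP position; "orientation": TCP orientation; "force": force on the tool from outside, world axes, zero at the start; "torque": the same for the moment, N m; "finger_gap": finger opening in m.
Only numpy, scipy, OpenCV 4.12 (cv2) and the standard library are available. Lean on these libraries where they do the work, as an engineer would, in place of code of your own. Each camera call takes 0.05 s, during which the arm holds its last target.

## Task

Vent the vacuum desiccator by swinging its vent lever all the way round to its stop, in line with the pipe, and only then take the lid by its bow handle and break it free of the gasket it sticks to, without letting it fly up more than about 5 cm at the front edge. Finish while still holding the lid by the handle, at rest and open just a crack, about 2 cm at the front edge; leave the lever open and the parts standing around undisturbed.

Things in the scene. Friction and masses are not known exactly. Their poses are not given: they have to be found in the camera images.
- desiccator: White vacuum box fixed to the table, 230 deep (x) by 240 wide (y) by 140 mm high; clear 12 mm lid hinged along its back, lid top 152 mm up. Origin: centre of the underside. x from its front (round blue flange, towards the robot) to its back, y left, z up. Gauge on the left wall, vent valve on the right. (x, y, z) below are in this frame, mm.
- lid: The clear lid, 235 by 250 by 12 mm, with its bow handle. Origin: middle of the hinge line, at (115, 0, 140) at any angle. Axes as the desiccator's when shut; it turns about its y, its front (-x end) rising. It sticks to the gasket: 10 to 18 N straight up on the handle before it parts within 4 mm; then only its weight, 3 to 6 N at the handle, pulls it shut. It never stays up by itself.
- handle_bar (a point): Middle of the lid's black bow handle, near the front edge: round bar 10 mm thick, 104 mm long, parallel to the desiccator's y, its axis 38 mm above the lid's top, on a post at each end. At (-88, 0, 190) with the lid shut; it rides with the lid, rising 203 mm per radian (17 mm when the front edge is up 20 mm).
- lid_front_edge (a point): Middle of the lid's front edge, half-way through its thickness: at (-120, 0, 146) with the lid shut; it rises 235 mm per radian.
- vent_pivot (a point): Point on the vertical axis of the vent lever, half-way up its grip: at (0, -190, 131), 70 mm out from the right wall and 36 mm above the axis of the vent pipe (16 mm thick, valve body 26 mm), which runs out from the wall along -y to a brass filter ending at y = -254.
- vent_lever (a joint): Vent lever angle, rad: near 0 closed, pointing along the desiccator's -x (to its front); turns counter-clockwise from above to a rigid stop at 1.571, open, pointing along -y over the pipe. Black grip 16 mm wide, 14 mm high, from 25 to 75 mm from the axis. Stiff (about 0.12 N m, 2 to 3 N at mid-grip); stays where it is left.
- mirror_mount_center (a point): Bystander: mirror mount 50 mm square on a post with a round base 48 mm in diameter, 155 mm high in all; point on the post axis, half-way up.
- lens_cell_center (a point): Bystander: flat black round lens cell, 62 mm in diameter, 28 mm high; its centre.
- post_clamp_center (a point): Bystander: small aluminium post clamp, 30 mm cube with a screw; its centre.

How it is judged:
On the way, in this order (a step that is already met when the one before it is completed fails the run):
1. the vent lever is open, against its stop (value of joint vent_lever above 1.5 rad), for 0.2 s.
2. the lid has broken free of its gasket, lifted by the handle (z of lid_front_edge in the frame of desiccator above 0.154 m and contact force between the fingers and lid above 1 N), for 0.2 s.
At the end, for the whole second after the job is handed in: The gripper holds the lid by its handle (more than 1.5 N of contact with the fingers) at rest (under 0.04 rad/s), its front edge 156 to 180 mm above the table, that is 10 to 34 mm open, and the vent lever stands at 1.45 rad or more (z of lid_front_edge in the frame of desiccator between 0.156 and 0.18 m and angular speed of lid below 0.04 rad/s and contact force between the fingers and lid above 1.5 N and value of joint vent_lever above 1.45 rad); the arm keeps its last pose, push and grip.
It fails at once if the lid was lifted before the vent was open (z of lid_front_edge in the frame of desiccator above 0.151 m and value of joint vent_lever below 1.4 rad).
It fails at once if the lid flew up: more than 60 mm open at the front edge (z of lid_front_edge in the frame of desiccator above 0.206 m).
It fails at once if a bystander was pushed more than 20 mm or knocked over (distance of any of mirror_mount_center, lens_cell_center, post_clamp_center from where it was at the start of the episode above 0.02 m).
It also fails if it takes over 54 s, if anything falls off the work surface, if the arm or the gripper's body presses on something with over 40 N, if the wrist force passes 120 N, or if a joint passes its speed limit or range.

## Working session

There is one attempt and no reset: what is moved stays moved. The work goes in short steps, Python scripts to look and compute and a tool call to move; the robot and the scene stay as the last step left them, time stands still between calls to the robot, and variables do not carry over. Pictures are saved under pics/ and viewed, and the job is handed in when it is done.

Besides the shell and the picture viewer there is one more tool, called as name(argument=value, ...), one argument or row to a line, values as JSON. step_arm: Moves the arm, as the interface text tells. Its arguments: {"type":"object","properties":{"series":{"type":"array"},"grip_force":{"type":"number"}},"required":["series"]}

```bash
mkdir -p pics; ls; python3 - <<'E'
from bench import observe, imaging
import cv2, numpy as np, pickle
print(observe())
for n in("side","top"):
    d=imaging.read_camera(n); pickle.dump(d,open(n+".pkl","wb"))
    cv2.imwrite(f"pics/{n}0.png",d["frame"]); print(n,d["mtx"],d["k1"],d["xyz"],d["orientation"])
E
```

```text
pics
{'t': 0.0, 'joint_pos': array([ 1.07879843,  0.33389277,  0.03988042,  1.46628749, -0.01338047,
        1.34330113, -0.05850787]), 'dq': array([ 1.20863054e-03, -2.98644824e-04,  1.20927365e-03,  5.57711114e-04,
       -2.68934699e-04, -3.42580523e-06, -1.51428106e-03]), 'joint_torque': array([-7.38563322e-04, -6.56352425e+01,  1.33536547e+00, -4.03802776e+01,
       -5.97263058e-02,  4.46209323e-02,  1.00758430e-04]), 'ee_pos': array([ 0.24858237, -0.60007153,  0.22166316]), 'orientation': array([[ 9.23852057e-01,  3.82749043e-01, -7.39930683e-04],
       [ 3.82749735e-01, -9.23850937e-01,  1.44453314e-03],
       [-1.30691977e-04, -1.61774319e-03, -9.99998683e-01]]), 'force': array([ 0.43797008, -0.05804182, -0.50683881]), 'torque': array([-0.00632712, -0.04156581, -0.00630239]), 'finger_gap': 0.08690625424505653}
side [[388.19825159   0.         312.79258307]
 [  0.         388.19825159 198.73906749]
 [  0.           0.           1.        ]] -0.09179118714284548 [0.46105485 0.62379139 0.62577746] [[-0.96738255 -0.18757412  0.17025556]
 [-0.25311322  0.68857813 -0.67955416]
 [ 0.01023252 -0.70048277 -0.71359596]]
top [[480.85592462   0.         320.3094744 ]
 [  0.         480.85592462 189.20196174]
 [  0.           0.           1.        ]] -0.08153706874587464 [0.39847918 0.14421962 1.2080308 ] [[ 0.02765239 -0.98760052  0.15453337]
 [-0.99955416 -0.02905988 -0.00685605]
 [ 0.01126176 -0.15427489 -0.98796378]]
```

View pics/side0.png

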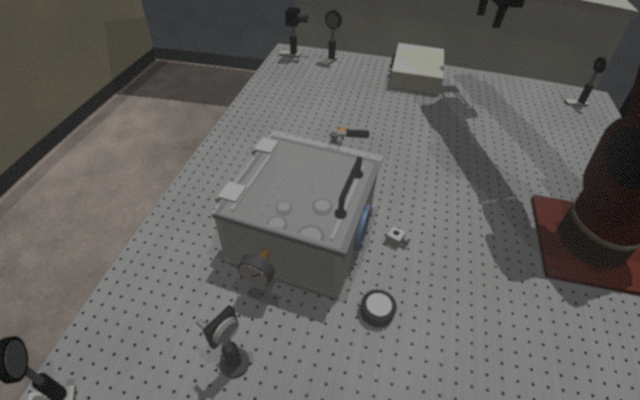

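View pics/top0.png

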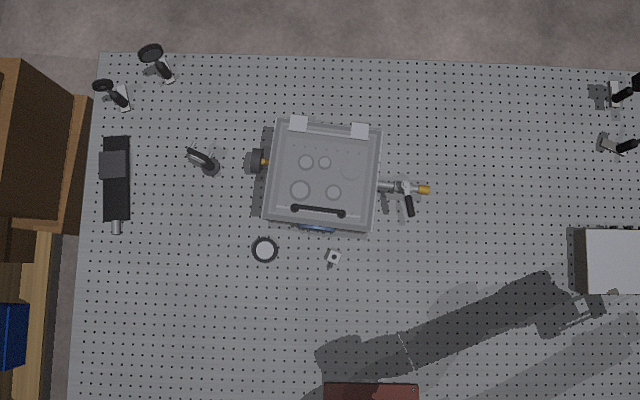

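The top view shows the desiccator at about (322,175). The handle runs from (294,208) to (342,214). The lever points to the front, from about (405,186) to (409,215), and the brass filter is at (425,190). Next I measure these.

```bash
cat > h.py <<'E'
import numpy as np,cv2,pickle
def ray(d,u,v):
    K=d["mtx"]; xd=np.array([(u-K[0,2])/K[0,0],(v-K[1,2])/K[1,1]])
    x=xd.copy()
    for _ in range(20): x=xd/(1+d["k1"]*(x@x))
    return np.asarray(d["orientation"])@np.array([x[0],x[1],1.])
def onz(d,u,v,z):
    r=ray(d,u,v);o=np.asarray(d["xyz"]);return o+r*(z-o[2])/r[2]
def proj(d,p):
    c=np.asarray(d["orientation"]).T@(np.asarray(p)-d["xyz"]);x=c[:2]/c[2];x=x*(1+d["k1"]*(x@x))
    return d["mtx"][:2,:2]@x+d["mtx"][:2,2]
def blobs(d,box,thr,z,mina=25):
    x0,y0,x1,y1=box;g=d["frame"][y0:y1,x0:x1].max(2)
    n,l,s,c=cv2.connectedComponentsWithStats((g<thr).astype(np.uint8))
    for i in range(1,n):
        if s[i,4]<mina: continue
        pts=np.argwhere(l==i)[:,::-1].astype(np.float32)+[x0,y0]
        r=cv2.minAreaRect(pts.astype(np.float32));b=cv2.boxPoints(r)
        W=np.array([onz(d,*q,z)[:2] for q in pts]);m=W.mean(0)
        _,S,V=np.linalg.svd(W-m,full_matrices=False);a=(W-m)@V[0];e=(W-m)@V[1]
        print("px",pts.mean(0).round(1),"n",len(pts),"ctr",m.round(4),"dir",V[0].round(3),"len",np.ptp(a).round(4),"w",np.ptp(e).round(4),"mid",(m+V[0]*(a.max()+a.min())/2).round(4),"ends",(m+V[0]*a.max()).round(4),(m+V[0]*a.min()).round(4))
E
python3 - <<'E'
from h import *
t=pickle.load(open("top.pkl","rb"));s=pickle.load(open("side.pkl","rb"))
print("handle");blobs(t,(280,195,355,225),50,.19)
print("lever");blobs(t,(395,175,420,222),50,.131)
f=t["frame"][150:230,370:440];b=cv2.resize(f,None,fx=8,fy=8,interpolation=cv2.INTER_CUBIC);cv2.imwrite("pics/lev.png",b[:600])
f=t["frame"]
h=cv2.cvtColor(f,cv2.COLOR_BGR2HSV);m=cv2.inRange(h,(10,120,90),(30,255,255))
n,l,st,c=cv2.connectedComponentsWithStats(m)
for i in range(1,n):
    if 240<c[i][0]<450 and 140<c[i][1]<220: print("brass",c[i],st[i],onz(t,*c[i],.095))
print("side handle");blobs(s,(325,150,372,222),60,.19)
f=s["frame"][100:220,300:400];cv2.imwrite("pics/sh.png",cv2.resize(f,None,fx=5,fy=5,interpolation=cv2.INTER_CUBIC))
E
```

```text
handle
px [316. 209.] n 160 ctr [0.5148 0.1451] dir [-0.091 -0.996] len 0.1141 w 0.0165 mid [0.5145 0.142 ] ends [0.5094 0.0852] [0.5197 0.1989]
lever
px [409.  204.6] n 95 ctr [ 0.5376 -0.0652] dir [-0.988 -0.156] len 0.0479 w 0.0154 mid [ 0.5356 -0.0655] ends [ 0.5119 -0.0693] [ 0.5593 -0.0618]
brass [263.43478261 161.04347826] [261 159   7   5  23] [0.63598636 0.27280089 0.095     ]
brass [423.72413793 189.26436782] [418 185  12   9  87] [ 0.57959753 -0.10722684  0.095     ]
side handle
px [348.3 187.8] n 326 ctr [0.5156 0.1674] dir [0.069 0.998] len 0.1467 w 0.0193 mid [0.5152 0.1628] ends [0.5203 0.236 ] [0.5102 0.0896]
```

View pics/lev.png

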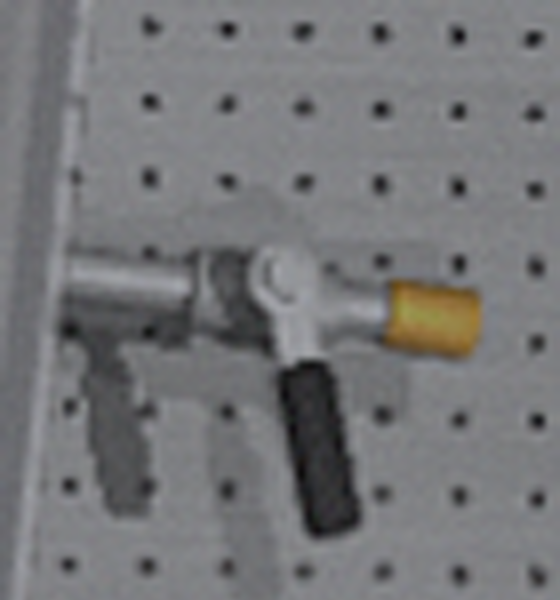

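View pics/sh.png

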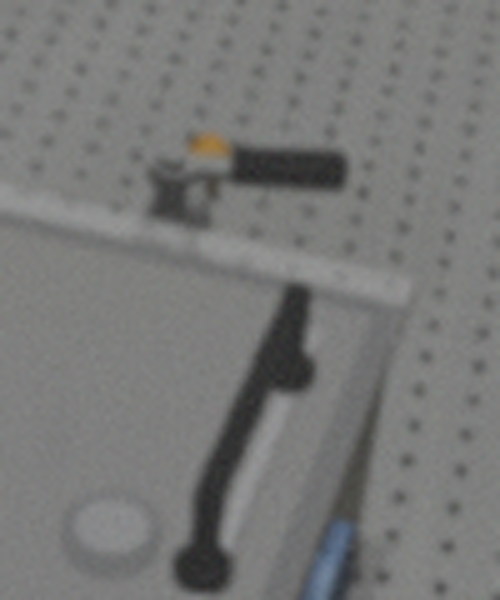

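```bash
python3 - <<'E'
from h import *
t=pickle.load(open("top.pkl","rb"));s=pickle.load(open("side.pkl","rb"))
print("pivot",onz(t,405.2,184.4,.138))
yaw=-.0905;R=np.array([[np.cos(yaw),-np.sin(yaw)],[np.sin(yaw),np.cos(yaw)]])
c=np.array([.5145,.142])-R@[-.088,0]
print("c",c,"pivot",c+R@[0,-.19])
P=[(-.12,-.125,.152),(-.12,.125,.152),(.115,-.125,.152),(.115,.125,.152),(-.088,-.052,.19),(-.088,.052,.19),(0,-.19,.138),(0,-.254,.095),(-.025,-.19,.131),(-.075,-.19,.131)]
for n,d,(x0,y0,x1,y1) in(("t",t,(250,100,440,250)),("s",s,(200,110,400,300))):
    im=cv2.resize(d["frame"][y0:y1,x0:x1],None,fx=3 if n=="s" else 4,fy=3 if n=="s" else 4,interpolation=cv2.INTER_CUBIC);f=3 if n=="s" else 4
    for p in P:
        q=proj(d,[*(c+R@p[:2]),p[2]]);cv2.circle(im,(int((q[0]-x0+.5)*f),int((q[1]-y0+.5)*f)),3,(0,0,255),-1)
    cv2.imwrite(f"pics/p{n}.png",im)
E
```

```text
pivot [ 0.58251818 -0.05521586  0.138     ]
c [0.60213987 0.13404687] pivot [ 0.58496834 -0.05517559]
```

View pics/pt.png

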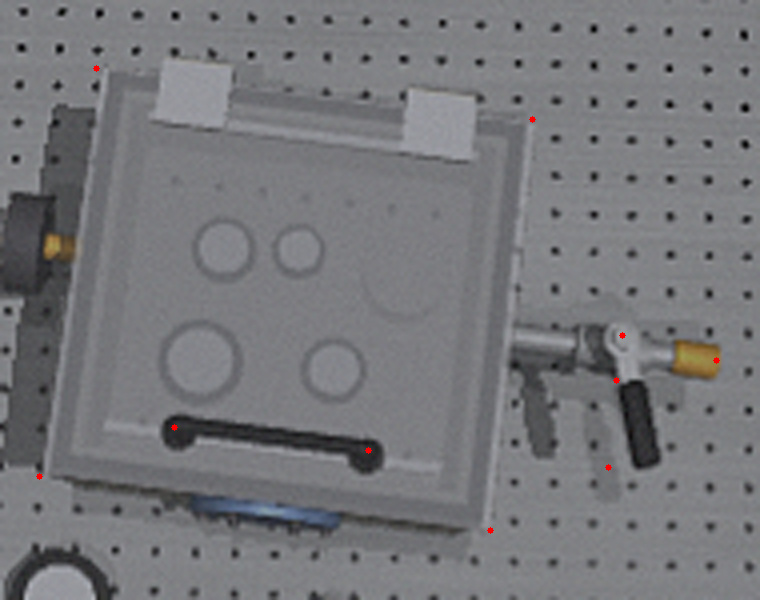

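View pics/ps.png

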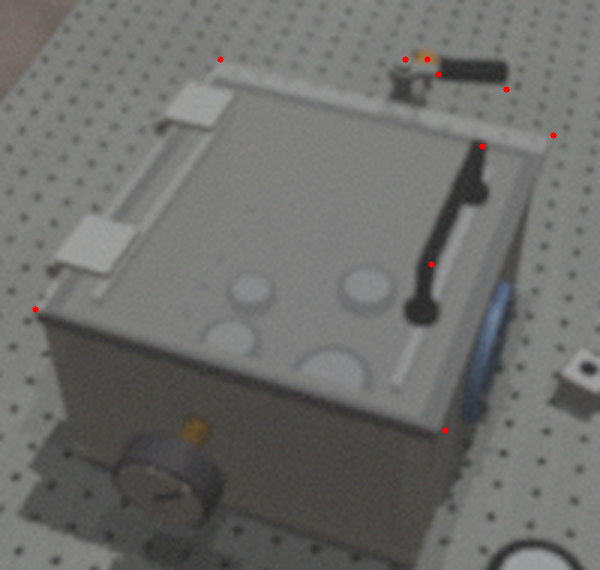

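```bash
cat >> h.py <<'E'
from bench import observe
yaw=-.088;R2=np.array([[np.cos(yaw),-np.sin(yaw)],[np.sin(yaw),np.cos(yaw)]])
C=np.array([.6015,.1335])
def W(x,y,z): return np.array([*(C+R2@[x/1000,y/1000]),z/1000])
def to(*targets):
    s=observe();R=s["orientation"]
    ang=np.arctan2(R[1,1],R[0,1])  # tool y
    print("t",round(s["t"],2),"local",((R2.T@(s["ee_pos"][:2]-C))*1000).round(1),"z",(s["ee_pos"][2]*1000).round(1),"turn left",round(ang-yaw,3),"F",s["force"].round(1),"gap",round(s["finger_gap"],4),"q",s["joint_pos"].round(2))
    for w in targets: print("shift",(R.T@(W(*w)-s["ee_pos"])).round(4))
E
python3 -c "
from h import *
to((-53,-165,215))"
```

```text
t 0.1 local [-287.  -761.8] z 221.7 turn left -1.09 F [ 0.4 -0.4 -0.8] gap 0.087 q [ 1.08  0.33  0.04  1.47 -0.01  1.34 -0.06]
shift [ 0.4835 -0.4209  0.0073]
```

step_arm(
  series=[
    [0, 0.03, -0.026, 0, -0.12],
    [0, 0.06, -0.052, 0, -0.24],
    [0, 0.09, -0.078, 0, -0.36],
    [0, 0.12, -0.104, 0, -0.48],
    [0, 0.15, -0.13, 0, -0.6],
  ],
  grip_force=20,
)

```text
t: 0.52
ee_pos: [0.3379, -0.421, 0.2222]
orientation: [[0.542, 0.841, -0.001], [0.841, -0.542, 0.0], [-0.0, -0.001, -1.0]]
force: [0.8, 0.1, 0.2]
finger_gap: 0.0619
```

```bash
python3 -c "
from h import *
to((-53,-165,215))"
```

```text
t 0.52 local [-213.8 -575.6] z 222.2 turn left -0.484 F [0.8 0.1 0.2] gap 0.0619 q [ 0.94  0.12 -0.14  1.73  0.02  1.3   0.22]
shift [ 0.4382 -0.0488  0.0072]
```

step_arm(
  series=[
    [0, 0.04, -0.004, 0, -0.1],
    [0, 0.08, -0.008, 0, -0.2],
    [0, 0.12, -0.013, 0, -0.3],
    [0, 0.16, -0.017, 0, -0.4],
    [0, 0.2, -0.022, 0, -0.48],
  ],
)

```text
t: 0.93
ee_pos: [0.4288, -0.2415, 0.2224]
orientation: [[0.093, 0.996, -0.0], [0.996, -0.093, -0.0], [-0.0, -0.0, -1.0]]
force: [1.6, -0.1, -1.0]
finger_gap: 0.0287
```

```bash
python3 -c "
from h import *
to((-53,-165,215))"
```

```text
t 0.93 local [-139.1 -388.7] z 222.4 turn left -0.005 F [ 1.6 -0.1 -1. ] gap 0.0287 q [ 0.75  0.03 -0.34  1.82  0.01  1.29  0.32]
shift [0.2241 0.085  0.0074]
```

step_arm(
  series=[
    [0, 0.038, 0.014, 0, 0],
    [0, 0.076, 0.028, 0, 0],
    [0, 0.114, 0.042, 0, 0],
    [0, 0.152, 0.056, 0, 0],
    [0, 0.19, 0.07, 0, 0],
  ],
)

```text
t: 1.35
ee_pos: [0.517, -0.0593, 0.2225]
orientation: [[0.098, 0.995, -0.0], [0.995, -0.098, -0.0], [-0.0, -0.0, -1.0]]
force: [-0.7, -0.4, 0.1]
finger_gap: 0.0021
```

```bash
python3 -c "
from h import *
to((-53,-165,215),(-53,-165,119))"
```

```text
t 1.35 local [ -67.2 -199.5] z 222.5 turn left -0.01 F [-0.7 -0.4  0.1] gap 0.0021 q [ 0.52  0.1  -0.53  1.75  0.05  1.3  -0.11]
shift [0.0346 0.0139 0.0075]
shift [0.0347 0.0139 0.1035]
```

step_arm(
  series=[
    [0, 0.034, 0.013, 0, -0.01],
    [0, 0.034, 0.013, 0, -0.01],
    [0, 0.034, 0.013, 0, -0.01],
  ],
)

```text
t: 1.6
ee_pos: [0.5332, -0.026, 0.2221]
orientation: [[0.083, 0.997, -0.001], [0.997, -0.083, 0.001], [0.001, -0.001, -1.0]]
force: [-0.1, -0.6, -0.2]
finger_gap: 0.0002
```

```bash
python3 -c "
from h import *
to((-53,-165,119))"
```

```text
t 1.6 local [ -54.  -164.9] z 222.1 turn left 0.005 F [-0.1 -0.6 -0.2] gap 0.0002 q [ 0.48  0.14 -0.56  1.72  0.07  1.3  -0.18]
shift [-0.0002  0.0011  0.1031]
```

step_arm(
  series=[
    [0, 0, 0, 0.035, 0],
    [0, 0, 0, 0.07, 0],
    [0, 0, 0, 0.103, 0],
    [0, 0, 0, 0.103, 0],
  ],
)

```text
t: 1.93
ee_pos: [0.5284, -0.0303, 0.1135]
orientation: [[0.09, 0.996, -0.01], [0.996, -0.09, 0.0], [-0.001, -0.01, -1.0]]
force: [-2.0, -0.0, -0.8]
finger_gap: 0.0004
```

```bash
python3 -c "
from h import *
to((-53,-165,119))
from bench import imaging
for n,b in(('top',(360,140,460,240)),('side',(290,90,390,165))):
    d=imaging.read_camera(n);x0,y0,x1,y1=b
    cv2.imwrite('pics/%s1.png'%n,cv2.resize(d['frame'][y0:y1,x0:x1],None,fx=5,fy=5,interpolation=cv2.INTER_CUBIC))
"
```

```text
t 1.93 local [ -58.4 -169.6] z 113.5 turn left -0.002 F [-2.  -0.  -0.8] gap 0.0004 q [ 0.46  0.23 -0.55  1.86  0.13  1.1  -0.23]
shift [ 0.0046  0.0053 -0.0056]
```

View pics/top1.png

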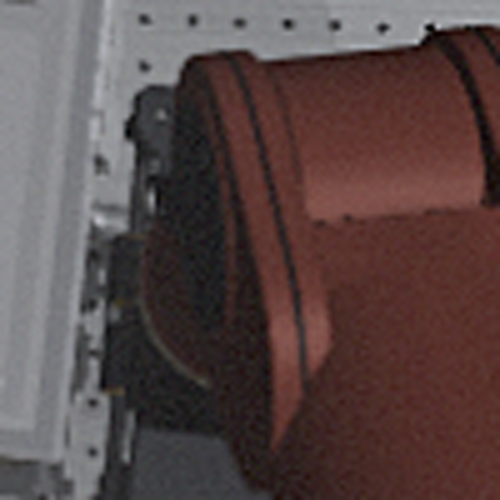

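View pics/side1.png

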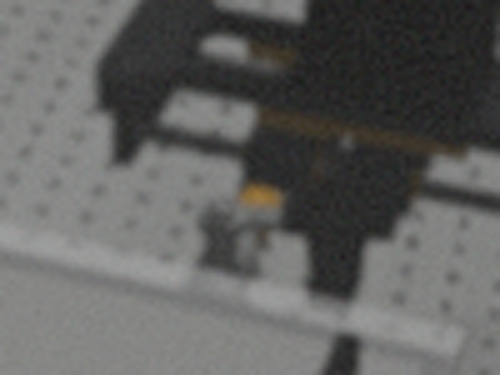

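```bash
python3 -c "
from h import *
to()
T=[]
for th in (.3,.45,.6,.75,.9,1.05,1.2,1.35,1.5,1.571):
    h=8+15*np.sin(th)+9.5*np.cos(th);r=52
    T.append((-r*np.cos(th)-h*np.sin(th),-190-r*np.sin(th)+h*np.cos(th),118))
    print(th,np.round(T[-1],1))
to(*T)
"
```

```text
t 2.03 local [ -54.7 -168.6] z 119.5 turn left -0.001 F [-0.4  0.4  0.3] gap 0.0003 q [ 0.46  0.23 -0.55  1.85  0.13  1.1  -0.22]
0.3 [ -56.  -184.8  118. ]
0.45 [ -56.9 -191.8  118. ]
0.6 [ -56.6 -199.3  118. ]
0.75 [ -55.2 -207.   118. ]
0.9 [ -52.4 -214.8  118. ]
1.05 [ -48.2 -222.3  118. ]
1.2 [ -42.5 -229.3  118. ]
1.35 [ -35.5 -235.3  118. ]
1.5 [ -27.3 -240.2  118. ]
1.571 [ -23. -242.  118.]
t 2.03 local [ -54.7 -168.6] z 119.5 turn left -0.001 F [-0.4  0.4  0.3] gap 0.0003 q [ 0.46  0.23 -0.55  1.85  0.13  1.1  -0.22]
shift [-0.0162 -0.0013  0.0015]
shift [-0.0232 -0.0021  0.0015]
shift [-0.0307 -0.0019  0.0015]
shift [-0.0384 -0.0004  0.0015]
shift [-0.0462  0.0024  0.0015]
shift [-0.0537  0.0066  0.0014]
shift [-0.0606  0.0123  0.0014]
shift [-0.0667  0.0193  0.0014]
shift [-0.0716  0.0276  0.0014]
shift [-0.0734  0.0319  0.0014]
```

step_arm(
  series=[
    [0, -0.01, -0.001, 0.001, 0],
    [0, -0.018, -0.001, 0.001, 0],
    [0, -0.025, -0.002, 0.001, 0],
    [0, -0.032, -0.002, 0.001, 0],
    [0, -0.038, 0, 0.001, 0],
  ],
)

```text
t: 2.45
ee_pos: [0.5298, -0.0673, 0.1195]
orientation: [[0.088, 0.996, 0.001], [0.996, -0.088, -0.0], [-0.0, 0.001, -1.0]]
force: [-0.2, 3.0, 0.3]
finger_gap: 0.0005
```

```bash
python3 -c "
from h import *
to((-48,-222,118),(-35.5,-235,118),(-27,-240,118),(-23,-242,118))
"
```

```text
t 2.45 local [ -53.8 -206.4] z 119.5 turn left -0.0 F [-0.2  3.   0.3] gap 0.0005 q [ 0.51  0.22 -0.53  1.85  0.12  1.1  -0.15]
shift [-0.0156  0.0058  0.0015]
shift [-0.0286  0.0183  0.0015]
shift [-0.0336  0.0268  0.0015]
shift [-0.0356  0.0308  0.0015]
```

Contact is confirmed: 3 N, pushing against the lever's stiffness. I continue the arc.

step_arm(
  series=[
    [0, -0.008, 0.002, 0.001, 0],
    [0, -0.016, 0.006, 0.001, 0],
    [0, -0.022, 0.012, 0.001, 0],
    [0, -0.028, 0.018, 0.001, 0],
    [0, -0.032, 0.023, 0.001, 0],
  ],
)

```text
t: 2.87
ee_pos: [0.5501, -0.1016, 0.1172]
orientation: [[0.089, 0.996, -0.001], [0.996, -0.089, -0.0], [-0.0, -0.001, -1.0]]
force: [-2.1, 2.0, 0.9]
finger_gap: 0.0006
```

```bash
python3 -c "
from h import *
to((-27,-240,118),(-23,-242,118))
"
```

```text
t 2.87 local [ -30.5 -238.7] z 117.2 turn left -0.001 F [-2.1  2.   0.9] gap 0.0006 q [ 0.54  0.27 -0.5   1.79  0.15  1.11 -0.1 ]
shift [-0.0013  0.0035 -0.0008]
shift [-0.0033  0.0075 -0.0008]
```

step_arm(
  series=[
    [0, 0, 0.003, 0, 0],
    [0, 0, 0.005, 0, 0],
    [0, 0, 0.007, 0, 0],
    [0, 0, 0.008, 0, 0],
    [0, 0, 0.008, 0, 0],
  ],
)

```text
t: 3.28
ee_pos: [0.5577, -0.101, 0.1174]
orientation: [[0.088, 0.996, -0.0], [0.996, -0.088, -0.0], [-0.0, -0.0, -1.0]]
force: [-1.8, -0.6, -0.6]
finger_gap: 0.0006
```

```bash
python3 -c "
from h import *
to((-23,-242,118))
"
```

```text
t 3.28 local [ -23.  -237.5] z 117.4 turn left 0.0 F [-1.8 -0.6 -0.6] gap 0.0006 q [ 0.53  0.29 -0.5   1.78  0.15  1.11 -0.11]
shift [-0.0045 -0.     -0.0006]
```

Not at the stop yet, since the force is only 2 N, so I push on.

step_arm(
  series=[
    [0, 0, 0.002, 0, 0],
    [0, 0, 0.004, 0, 0],
    [0, 0, 0.005, 0, 0],
    [0, 0, 0.005, 0, 0],
  ],
)

```text
t: 3.62
ee_pos: [0.5624, -0.1016, 0.1175]
orientation: [[0.088, 0.996, -0.001], [0.996, -0.088, -0.0], [-0.0, -0.001, -1.0]]
force: [-4.3, -0.7, 1.4]
finger_gap: 0.0003
```

```bash
python3 -c "
from h import *
to()
"
```

```text
t 3.62 local [ -18.3 -237.6] z 117.5 turn left -0.0 F [-4.3 -0.7  1.4] gap 0.0003 q [ 0.52  0.3  -0.5   1.77  0.16  1.12 -0.11]
```

step_arm(
  series=[
    [0, 0, 0.002, 0, 0],
    [0, 0, 0.004, 0, 0],
    [0, 0, 0.004, 0, 0],
    [0, 0, 0.004, 0, 0],
  ],
)

```text
t: 3.95
ee_pos: [0.5628, -0.1017, 0.1172]
orientation: [[0.088, 0.996, -0.008], [0.996, -0.088, -0.0], [-0.001, -0.008, -1.0]]
force: [-21.4, -0.1, 13.5]
finger_gap: 0.0004
```

```bash
python3 -c "
from h import *
to()
"
```

```text
t 3.95 local [ -17.9 -237.7] z 117.2 turn left -0.0 F [-21.4  -0.1  13.5] gap 0.0004 q [ 0.52  0.3  -0.5   1.76  0.16  1.13 -0.11]
```

The force rose to 21 N with no motion, so the lever is on its stop. I back off, rise, and move away to look.

step_arm(
  series=[
    [0, 0, -0.01, 0, 0],
    [0, 0, -0.03, 0, 0],
    [0, 0, -0.04, -0.03, 0],
    [0, 0, -0.05, -0.07, 0],
    [0, 0, -0.06, -0.11, 0],
  ],
)

```text
t: 4.37
ee_pos: [0.5063, -0.0959, 0.2286]
orientation: [[0.087, 0.996, -0.0], [0.996, -0.087, 0.001], [0.001, -0.0, -1.0]]
force: [1.5, -0.9, 1.2]
finger_gap: 0.0005
```

step_arm(
  series=[
    [0.06, 0, -0.04, -0.03, 0],
    [0.06, 0, -0.08, -0.04, 0],
    [0.06, 0, -0.09, -0.04, 0],
    [0.06, 0, -0.09, -0.04, 0],
  ],
)

```text
t: 4.7
ee_pos: [0.4159, -0.0885, 0.2698]
orientation: [[0.088, 0.996, 0.004], [0.996, -0.088, -0.003], [-0.003, 0.005, -1.0]]
force: [1.6, -0.2, 0.8]
finger_gap: 0.0196
```

```bash
python3 -c "
from h import *
from bench import imaging
to()
for n,b in(('top',(360,100,480,220)),('side',(290,90,390,210))):
    d=imaging.read_camera(n);x0,y0,x1,y1=b
    pickle.dump(d,open(n+'2.pkl','wb'))
    cv2.imwrite('pics/%s2.png'%n,cv2.resize(d['frame'][y0:y1,x0:x1],None,fx=5,fy=5,interpolation=cv2.INTER_CUBIC))
"
```

```text
t 4.7 local [-165.4 -237.5] z 269.8 turn left -0.0 F [ 1.6 -0.2  0.8] gap 0.0196 q [ 0.65 -0.14 -0.48  1.88 -0.07  1.39  0.09]
```

View pics/top2.png

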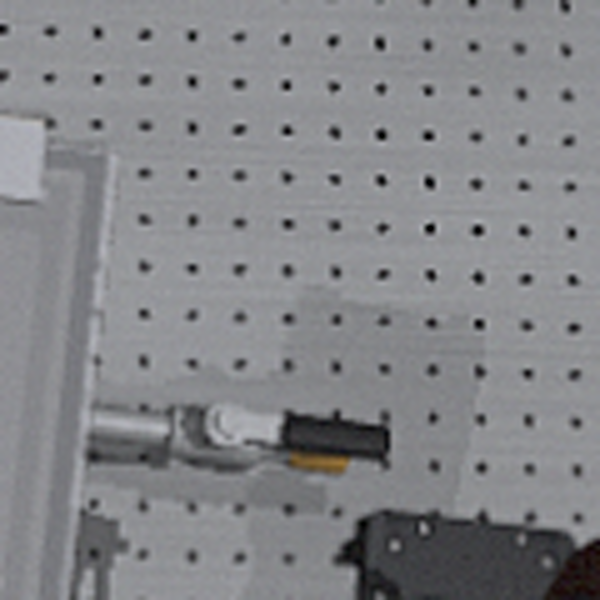

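View pics/side2.png

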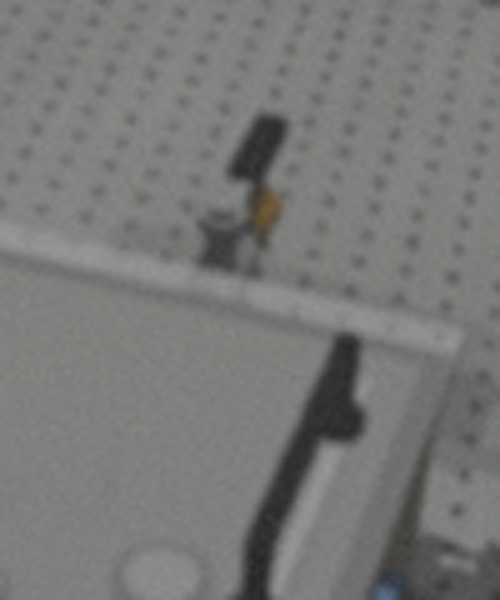

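The lever, with its grip at crop px (335,435) in the top view, now lies along the pipe over the brass filter. I check its angle numerically and plan the handle approach.

```bash
python3 -c "
from h import *
t=pickle.load(open('top2.pkl','rb'))
blobs(t,(412,178,441,196),55,.138)
to((-88,0,245),(-88,0,171))
"
```

```text
px [426.5 186.9] n 116 ctr [ 0.5783 -0.104 ] dir [-0.052 -0.999] len 0.0502 w 0.0197 mid [ 0.5784 -0.103 ] ends [ 0.5771 -0.1281] [ 0.5797 -0.0779]
t 4.8 local [-163.4 -237.4] z 268.4 turn left -0.0 F [0.2 0.1 0.7] gap 0.0271 q [ 0.64 -0.14 -0.48  1.88 -0.06  1.39  0.09]
shift [0.2375 0.0754 0.0233]
shift [0.2376 0.0751 0.0973]
```

step_arm(
  series=[
    [0.05, 0.038, 0.012, 0.002, 0],
    [0.05, 0.076, 0.024, 0.004, 0],
    [0.05, 0.114, 0.036, 0.006, 0],
    [0.05, 0.152, 0.048, 0.008, 0],
    [0.05, 0.19, 0.06, 0.01, 0],
  ],
)

```text
t: 5.22
ee_pos: [0.4951, 0.0979, 0.2572]
orientation: [[0.088, 0.996, 0.001], [0.996, -0.088, 0.002], [0.002, 0.001, -1.0]]
force: [0.2, 0.1, 0.4]
finger_gap: 0.0492
```

step_arm(
  series=[
    [0.05, 0.03, 0.01, 0.005, 0],
    [0.05, 0.047, 0.015, 0.012, 0],
    [0.05, 0.047, 0.015, 0.012, 0],
    [0.05, 0.047, 0.015, 0.012, 0],
    [0.05, 0.047, 0.015, 0.012, 0],
  ],
)

```text
t: 5.63
ee_pos: [0.5132, 0.1405, 0.245]
orientation: [[0.088, 0.996, -0.001], [0.996, -0.088, 0.001], [0.001, -0.001, -1.0]]
force: [0.3, -1.0, 0.3]
finger_gap: 0.0497
```

```bash
python3 -c "
from h import *
from bench import imaging
to((-88,0,171))
for n,b in(('top',(260,140,380,260)),('side',(290,90,420,245))):
    d=imaging.read_camera(n);x0,y0,x1,y1=b
    cv2.imwrite('pics/%s3.png'%n,cv2.resize(d['frame'][y0:y1,x0:x1],None,fx=4,fy=4,interpolation=cv2.INTER_CUBIC)[:600])
"
```

```text
t 5.63 local [-88.6  -0.8] z 245.0 turn left -0.0 F [ 0.3 -1.   0.3] gap 0.0497 q [ 0.36  0.15 -0.78  1.69  0.11  1.35 -0.52]
shift [0.0008 0.0007 0.074 ]
```

View pics/side3.png

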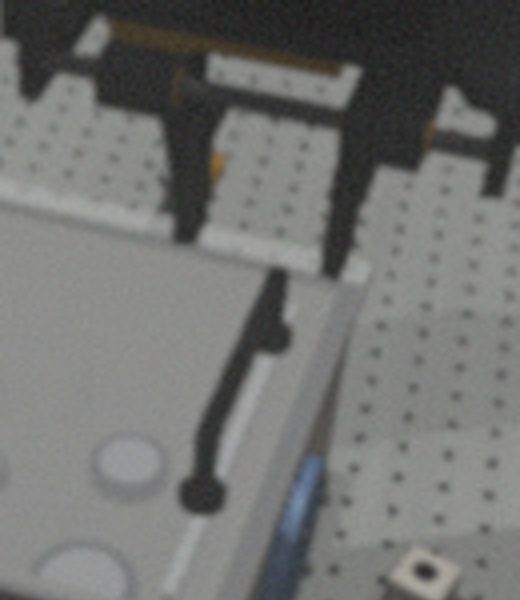

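The fingers, with tips at crop (188,238) and (337,275), straddle the bar line. I descend and watch the force.

step_arm(
  series=[
    [0.05, 0, 0, 0.025, 0],
    [0.05, 0, 0, 0.05, 0],
    [0.05, 0, 0, 0.065, 0],
    [0.05, 0, 0, 0.073, 0],
    [0.05, 0, 0, 0.073, 0],
  ],
)

```text
t: 6.15
ee_pos: [0.5121, 0.1396, 0.1714]
orientation: [[0.089, 0.996, -0.002], [0.996, -0.089, -0.001], [-0.001, -0.002, -1.0]]
force: [-0.4, -0.1, 0.1]
finger_gap: 0.05
```

```bash
python3 -c "
from h import *
from bench import imaging
to((-88,0,171))
for n,b in(('side',(290,90,420,235)),):
    d=imaging.read_camera(n);x0,y0,x1,y1=b
    cv2.imwrite('pics/%s4.png'%n,cv2.resize(d['frame'][y0:y1,x0:x1],None,fx=4,fy=4,interpolation=cv2.INTER_CUBIC)[:600])
"
```

```text
t 6.15 local [-89.5  -1.8] z 171.4 turn left -0.001 F [-0.4 -0.1  0.1] gap 0.05 q [ 0.34  0.2  -0.77  1.79  0.15  1.21 -0.56]
shift [0.0018 0.0015 0.0004]
```

View pics/side4.png

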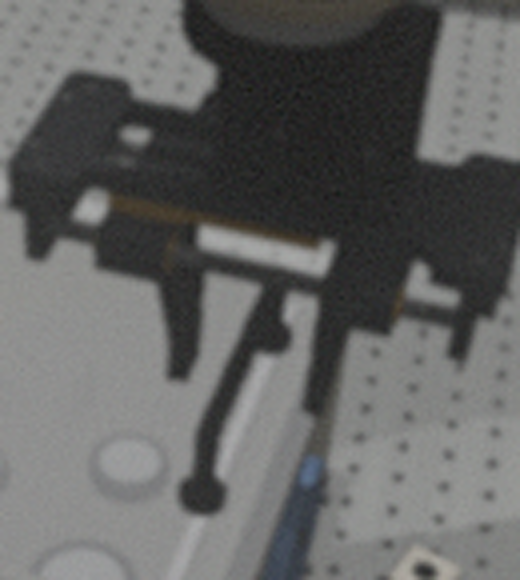

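The bar lies between the fingers, so I close with a moderate grip. The bar should stop them at about 10 mm.

step_arm(
  series=[
    [0.02, 0, 0, 0, 0],
    [0.02, 0, 0, 0, 0],
    [0.02, 0, 0, 0, 0],
    [0.02, 0, 0, 0, 0],
  ],
  grip_force=25,
)

```text
t: 6.53
ee_pos: [0.5132, 0.1409, 0.1733]
orientation: [[0.088, 0.996, 0.001], [0.996, -0.088, 0.0], [0.0, 0.001, -1.0]]
force: [0.5, -0.3, 0.0]
finger_gap: 0.0307
```

step_arm(
  series=[
    [0.0, 0, 0, 0, 0],
    [0.0, 0, 0, 0, 0],
    [0.0, 0, 0, 0, 0],
    [0.0, 0, 0, 0, 0],
  ],
)

```text
t: 6.87
ee_pos: [0.5154, 0.1406, 0.1731]
orientation: [[0.089, 0.996, 0.005], [0.996, -0.089, 0.001], [0.002, 0.005, -1.0]]
force: [12.9, 1.2, -8.5]
finger_gap: 0.0089
```

```bash
python3 -c "
from h import *
to()"
```

```text
t 6.87 local [-86.4  -0.5] z 173.1 turn left -0.001 F [12.9  1.2 -8.5] gap 0.0089 q [ 0.34  0.2  -0.77  1.79  0.15  1.21 -0.56]
```

Gripped, at a 9 mm gap. The bar sits about 2-3 mm further along +x, giving 13 N sideways, so I relax that.

step_arm(
  series=[
    [0.0, 0, 0.001, 0, 0],
    [0.0, 0, 0.002, 0, 0],
    [0.0, 0, 0.002, 0, 0],
  ],
)

```text
t: 7.12
ee_pos: [0.5153, 0.1406, 0.1728]
orientation: [[0.088, 0.996, 0.001], [0.996, -0.088, 0.0], [0.0, 0.001, -1.0]]
force: [4.2, 0.3, 0.5]
finger_gap: 0.0092
```

```bash
python3 -c "
from h import *
to()"
```

```text
t 7.12 local [-86.5  -0.5] z 172.8 turn left -0.0 F [4.2 0.3 0.5] gap 0.0092 q [ 0.34  0.21 -0.77  1.78  0.15  1.21 -0.56]
```

step_arm(
  series=[
    [0.0, 0, 0, 0, 0],
    [0.0, 0, 0, 0, 0],
    [0.0, 0, 0, -0.001, 0],
    [0.0, 0, 0, -0.002, 0],
    [0.0, 0, 0, -0.002, 0],
  ],
  grip_force=45,
)

```text
t: 7.53
ee_pos: [0.5156, 0.1406, 0.1738]
orientation: [[0.088, 0.996, 0.001], [0.996, -0.088, 0.001], [0.001, 0.001, -1.0]]
force: [11.0, 1.9, -13.5]
finger_gap: 0.0086
```

```bash
python3 -c "
from h import *
to()"
```

```text
t 7.53 local [-86.2  -0.5] z 173.8 turn left -0.0 F [ 11.    1.9 -13.5] gap 0.0086 q [ 0.34  0.21 -0.77  1.78  0.15  1.21 -0.56]
```

step_arm(
  series=[
    [0.0, 0, 0.001, -0.001, 0],
    [0.0, 0, 0.001, -0.002, 0],
    [0.0, 0, 0.001, -0.002, 0],
    [0.0, 0, 0.001, -0.002, 0],
  ],
)

```text
t: 7.87
ee_pos: [0.516, 0.1405, 0.1757]
orientation: [[0.088, 0.996, 0.0], [0.996, -0.088, 0.001], [0.001, 0.0, -1.0]]
force: [8.8, 2.0, -10.9]
finger_gap: 0.0086
```

```bash
python3 -c "
from h import *
to()"
```

```text
t 7.87 local [-85.8  -0.5] z 175.7 turn left -0.0 F [  8.8   2.  -10.9] gap 0.0086 q [ 0.34  0.21 -0.77  1.78  0.15  1.22 -0.56]
```

step_arm(
  series=[
    [0.0, 0, 0.001, -0.001, 0],
    [0.0, 0, 0.002, -0.002, 0],
    [0.0, 0, 0.002, -0.003, 0],
    [0.0, 0, 0.002, -0.004, 0],
    [0.0, 0, 0.002, -0.004, 0],
  ],
)

```text
t: 8.28
ee_pos: [0.5174, 0.1404, 0.1806]
orientation: [[0.088, 0.996, -0.001], [0.996, -0.088, -0.0], [-0.0, -0.001, -1.0]]
force: [0.3, 0.9, -5.0]
finger_gap: 0.0086
```

```bash
python3 -c "
from h import *
to()"
```

```text
t 8.28 local [-84.4  -0.5] z 180.6 turn left 0.0 F [ 0.3  0.9 -5. ] gap 0.0086 q [ 0.34  0.21 -0.77  1.77  0.15  1.23 -0.56]
```

The lid has broken free: the load is down to about 5 N of weight and the handle is up about 8 mm. I raise another 9 mm slowly.

step_arm(
  series=[
    [0.0, 0, 0, -0.002, 0],
    [0.0, 0, 0.001, -0.004, 0],
    [0.0, 0, 0.001, -0.006, 0],
    [0.0, 0, 0.002, -0.008, 0],
    [0.0, 0, 0.002, -0.009, 0],
  ],
)

```text
t: 8.7
ee_pos: [0.5203, 0.1401, 0.1899]
orientation: [[0.088, 0.996, 0.001], [0.996, -0.088, 0.0], [0.0, 0.001, -1.0]]
force: [7.2, -0.3, -7.0]
finger_gap: 0.0083
```

step_arm(
  series=[
    [0.0, 0, 0, 0, 0],
    [0.0, 0, 0, 0, 0],
    [0.0, 0, 0, 0, 0],
    [0.0, 0, 0, 0, 0],
    [0.0, 0, 0, 0, 0],
  ],
)

```text
t: 9.12
ee_pos: [0.5201, 0.14, 0.1896]
orientation: [[0.088, 0.996, 0.001], [0.996, -0.088, 0.0], [0.0, 0.001, -1.0]]
force: [4.9, 1.1, -6.8]
finger_gap: 0.0086
```

```bash
python3 -c "
from h import *
from bench import imaging
to()
for n in('side','top'):
    d=imaging.read_camera(n);pickle.dump(d,open(n+'5.pkl','wb'))
    cv2.imwrite('pics/%s5.png'%n,d['frame'])
d=pickle.load(open('side5.pkl','rb'))
cv2.imwrite('pics/side5z.png',cv2.resize(d['frame'][140:300,210:400],None,fx=4,fy=4,interpolation=cv2.INTER_CUBIC)[:600])
to()
"
```

```text
t 9.12 local [-81.6  -0.6] z 189.6 turn left -0.0 F [ 4.9  1.1 -6.8] gap 0.0086 q [ 0.34  0.2  -0.77  1.75  0.15  1.25 -0.55]
t 9.22 local [-81.6  -0.7] z 189.6 turn left -0.0 F [ 5.6  1.3 -6. ] gap 0.0086 q [ 0.34  0.2  -0.77  1.75  0.15  1.25 -0.55]
```

View pics/side5z.png

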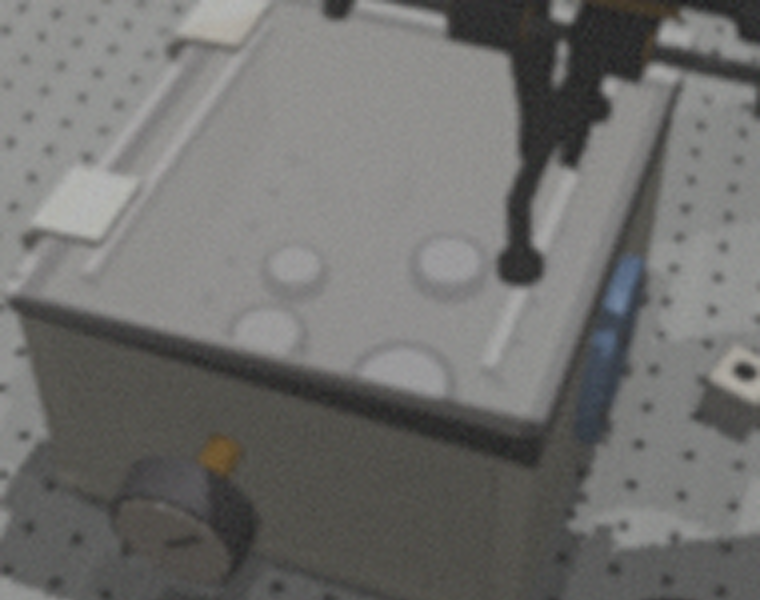

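View pics/top5.png

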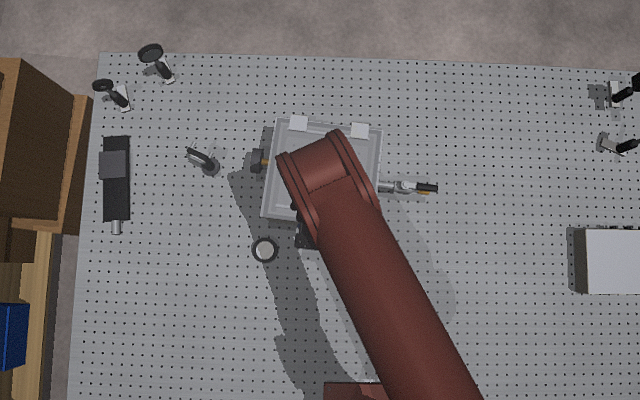

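```bash
python3 -c "
from h import *
d=pickle.load(open('side5.pkl','rb'))
for rise in(0,10,20,30):
    a=rise/235;x,z=-235,12
    print(rise,proj(d,W(115+x*np.cos(a)+z*np.sin(a),125,140-x*np.sin(a)+z*np.cos(a))).round(1))
to()
"
```

```text
0 [348.7 252.6]
10 [348.7 248.4]
20 [348.5 244.1]
30 [348.  239.6]
t 9.22 local [-81.6  -0.7] z 189.6 turn left -0.0 F [ 5.6  1.3 -6. ] gap 0.0086 q [ 0.34  0.2  -0.77  1.75  0.15  1.25 -0.55]
```

step_arm(
  series=[
    [0.0, 0, 0, 0, 0],
    [0.0, 0, 0, 0, 0],
    [0.0, 0, 0, 0, 0],
    [0.0, 0, 0, 0, 0],
    [0.0, 0, 0, 0, 0],
  ],
)

```text
t: 9.63
ee_pos: [0.5201, 0.14, 0.1896]
orientation: [[0.088, 0.996, 0.001], [0.996, -0.088, 0.0], [0.0, 0.001, -1.0]]
force: [4.8, 0.2, -6.4]
finger_gap: 0.0086
```

```bash
python3 -c "
from h import *
to()
from bench import ticket
print(ticket.job_done())
"
```

```text
t 9.63 local [-81.6  -0.6] z 189.6 turn left -0.0 F [ 4.8  0.2 -6.4] gap 0.0086 q [ 0.34  0.2  -0.77  1.75  0.15  1.25 -0.55]
the job is handed in; nothing more can be done
None
```

I opened the vent, then broke the lid free and left it held open about 2 cm. I handed the job in at 9.6 s of the 54 s allowed; no verdict was reported.

- **Vent lever:** I pushed it round with the closed fingers until the force rose to 21 N with no further motion. In the later pictures it lies in line with the pipe. The angle measured from the image was about 1.6 rad, against 1.571 at the stop.
- **Lid:** I gripped the bow handle at 45 N and raised it 1 to 2 mm at a time. The upward pull peaked at about 13.5 N, then dropped to 5 N once the gasket parted, with no jump.
- **Final state:** The arm is at rest with a gap of 8.6 mm on the 10 mm bar, so the handle is held. It carries a load of about 6 N.
- **Opening:** The handle rose about 17 mm, which puts the front edge about 19.5 mm up. The side view agreed only roughly, at 13 to 19 mm from a blurry corner. Both are within the allowed 10 to 34 mm.
- **Bystanders:** The lens cell and mirror mount look unmoved in the last top view. The arm hid the post clamp there, but the side view shows it standing. I judged all three by eye and did not measure them.

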